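# Rock a tight bearing cap out of an engine casing

### The job

The steel bearing cap is stuck tight in the slot of the aluminium engine casing on the workbench. Grip it by its upright lug, rock it side to side along the slot and work it up until it comes free, without dragging the casing up out of its wooden cradle. Finish still holding the cap upright and still in the gripper, just clear of its slot (about 2 cm above it), and leave the piston, bearing and socket alone.

Things in the scene. Friction and masses are not known exactly. Their poses are not given: they have to be found in the camera images.
- cap: Steel bearing cap, 0.2 to 0.4 kg: block 20 (x) x 56 (y) x 34 (z) mm, on top a centred lug 16 (x) x 30 (y) x 45 (z) mm, the grip; 79 mm tall in all. Origin: centre of the underside, z up; axes as the slot's. At the start the lower 24 mm stand in the slot, on its floor; block's top 10 mm and lug's top 55 mm above the casing's deck.
- slot (a point): Centre of the slot's mouth, level with the casing's flat deck (92 mm above the bench at the start; moves with the casing). z up. The slot is 24 mm deep, 20 mm wide (x), 72 mm long (y): 8 mm free past each end of the cap, room to rock it 0.2 rad either way about the x axis. The deck, 124 (x) x 200 (y) mm, is clear 80 mm either way along y.
- web_rear (a joint): Travel (m) of the steel web that is the slot's long wall at +x; with its twin at -x it is sprung against the cap's large faces, about 30 N each, over the full depth. Friction holds the cap with 30 to 45 N in a straight pull; while the cap is being swung, friction opposes the swing and little lift is needed: 3 mm of climb per 0.3 rad swing is safe, and it stays there.
- casing (a joint): How far the aluminium casing, 124 x 200 x 70 mm, about 2 kg (20 N) with its webs, is lifted out of its cradle: 0 = resting, up to 0.03 m. It only moves straight up, and sinks back by itself. Being lighter than the cap's friction, it comes up with the cap in a straight pull.
- cradle: The fixed wooden cradle under the casing, 150 (x) x 230 (y) x 22 mm with low 14 mm rims along its two long sides. Origin: centre of its underside on the bench; same axes as the slot, whose mouth lies 92 mm straight above the origin.
- piston: Bystander: aluminium piston, 54 mm diameter, 50 mm tall, standing. Origin: centre of the underside.
- bearing: Bystander: flat steel bearing ring, 62 mm outside and 30 mm inside diameter, 18 mm tall. Origin: centre of the underside.
- socket: Bystander: steel wrench socket, 32 mm diameter, 60 mm tall, standing. Origin: centre of the underside.
Mind the look-alikes: they are no part of the job. What is shaped like the cap but green or red is not meant.

How it is judged:
On the way:
1. the cap is gripped and rocked to a side (tilted over 0.06 rad) while at least 6 mm of it is still in the slot (angle between cap's own z axis and vertical above 0.06 rad and z of cap in the frame of slot below -0.006 m and contact force between the fingers and cap above 1 N), for 0.05 s.
At the end, for the whole second after the job is handed in: The gripper holds the cap still and within 0.25 rad of upright, underside 6 to 50 mm above the slot's mouth, within 40 mm sideways, touching neither casing nor cradle; casing back in its cradle (lifted under 3 mm); piston, bearing, socket moved under 30 mm (z of cap in the frame of slot between 0.006 and 0.05 m and horizontal distance between cap and slot below 0.04 m and angle between cap's own z axis and vertical below 0.25 rad and contact force between the fingers and cap above 1 N and contact force between cap and cradle below 0.2 N and linear speed of cap below 0.03 m/s and value of joint casing below 0.003 m and distance of each of piston, bearing, socket from where it was at the start of the episode below 0.03 m); the arm keeps its last pose, push and grip.
It fails at once if the casing is dragged more than 10 mm up out of its cradle (value of joint casing above 0.01 m).
It fails at once if the piston is disturbed (shifted over 30 mm) (distance of piston from where it was at the start of the episode above 0.03 m).
It fails at once if the bearing is disturbed (shifted over 30 mm) (distance of bearing from where it was at the start of the episode above 0.03 m).
It fails at once if the socket is disturbed (shifted over 30 mm) (distance of socket from where it was at the start of the episode above 0.03 m).
It also fails if it takes over 42 s, if anything falls off the work surface, if the arm or the gripper's body presses on something with over 40 N, if the wrist force passes 120 N, or if a joint passes its speed limit or range.

### The arm

A 6-joint arm with a two-finger parallel gripper is mounted at the origin on the work surface. World frame = base frame: x ahead of the robot, y to its left, z up, the work surface at z = 0. Lengths are in m, angles in rad, forces in N, time in s.
With the tool pointing down it reaches from about 0.35 to 0.8 m from the base axis. Payload 7.3 kg.
Tool frame: the origin (TCP) lies on the centre line of the jaws, within the pads' length; the fingertips stand ctrl.tip_reach ahead of it and the grasp point (between the pads) lies 3 mm ahead of it (ctrl.tip_reach is the distance from the TCP to the fingertips, in m); z points along the fingers, y is the line along which they close (so a half turn about z gives the same grasp; the last joint's range is limited). The gripper opens to 85 mm and grips with 20 to 120 N. Pads are 22 mm wide; open, the fingers measure 114 mm over their backs; the gripper's body (76 mm by 85 mm) begins 54 mm behind the grasp point. The pads swing forward as they close: fully open they stand 13 mm farther back than shut.
Start: joints at [-0.146, 0.342, 1.524, -0, 1.275, -0.146], TCP at [0.525, 0, 0.253] pointing down, gripper open.
Joint ranges: [-2.53, 2.53], [-0.77, 2.02], [0.04, 2.7], [-1, 4.14], [0.28, 2.66], [-3.11, 3.11]. Speed limits (rad/s): [2.57, 2.57, 3.14, 3.14, 3.14, 3.14].

### API

Orientations are given as a unit quaternion [x, y, z, w].
In Python, from station import ctrl gives the robot as it stands.
- The arm moves only by the shell command python3 -m creep 'ROWS'. ROWS is JSON, a list of rows, each a list of 3 entries, a list of its own where there are three numbers: the shift along the tool's x, y, z in units of 0.1 m (1.0 is 0.1 m), then the turn about the tool's z in units of pi/4 rad (1.0 is pi/4 rad), then the opening, from -1 (shut) to 1 (fully open). In form: [[[dx, dy, dz], roll, gripper], ...]. A call has 1 to 10 rows; each row is the pose to reach, as a shift and turn from the pose commanded when the call began, along the tool's axes at that moment; what a row does not reach only later rows make up. A row lasts 1/12 s, in which the tool goes at most 41.7 mm and 7.16 degrees, less where a joint would pass 70% of its speed; a pose out of reach is approached as far as the arm can. A call with a number of a shift or a turn outside -1 to 1 is refused whole. A call with a gripper value outside its range is refused whole. The fingers move at their own pace and stop on an object; the grip force is fixed at half the most. Time passes only in rows, so rows that repeat a pose let the fingers close. It gives the time, the measured TCP pose, the force, the opening and the grip force at its end, in the units of the state.
- ctrl.get_state(): the state, without advancing time (a new reading comes with each control period).
- ctrl.snapshot(name): name is "scene" or "side" or "wrist"; returns a dict with "image" (420x560x3 uint8, blue, green, red), "fx", "fy", "cx", "cy" (pixels), "distortion" ([k1, k2, p1, p2, k3] as OpenCV has them; the pictures are not rectified), "R" (3x3) and "t" (3): a world point X has camera coordinates R X + t. Camera axes: x right, y down, z forward; pixel columns grow to the right and rows downward; lengths in m; the calibration is good to about 2 mm. A picture is of the moment at which its call begins. There is no depth.
- ctrl.sign_off(): hands the job in; it is judged then, once.
The state is a dict: "t": time; "q": joint angles; "qd": joint speeds; "joint_efforts": joint torques, N m; "tool_pos": TCP position; "orientation": TCP orientation; "contact_force": force on the tool from outside, world axes, zero at the start; "moment": the same for the moment, N m; "grip_width": finger opening in m; "finger_force": force on a finger pad.
Only numpy, scipy, OpenCV 4.12 (cv2) and the standard library are available. Lean on these libraries where they do the work, as an engineer would, in place of code of your own. Each camera call takes 0.05 s, during which the arm holds its last target. There are 200 camera calls.

## Working session

There is one attempt and no reset: what is moved stays moved. The work goes in short steps, Python scripts to look and compute and a shell command to move; the robot and the scene stay as the last step left them, time stands still between calls to the robot, and variables do not carry over. Pictures are saved under pics/ and viewed, at most 10 in all, crops included, and the job is handed in when it is done.

```bash
mkdir -p pics; ls; python3 - <<'E'
from station import ctrl
import cv2,numpy as np
print(ctrl.get_state(), ctrl.tip_reach)
ims=[]
for n in ["scene","side","wrist"]:
    s=ctrl.snapshot(n); cv2.imwrite(f"pics/{n}0.png",s["image"]); np.save(f"pics/{n}0.npy",s,allow_pickle=True)
    print(n,s["fx"],s["distortion"],s["R"],s["t"])
E
```

```text
pics
{'t': 0.0, 'q': array([-1.45995780e-01,  3.42697315e-01,  1.52505683e+00,  5.07260666e-06,
        1.27537480e+00, -1.46001719e-01]), 'qd': array([-5.14022863e-04, -6.24209266e-04,  4.90751225e-05,  8.84911579e-04,
       -3.43749707e-04,  9.85839415e-04]), 'joint_efforts': array([ 5.72253757e-04, -4.33677435e+01, -2.46005630e+01, -7.37992127e-05,
        7.83137977e-03, -1.18290802e-05]), 'tool_pos': array([5.24621811e-01, 8.15135391e-05, 2.52625220e-01]), 'orientation': array([ 7.07104996e-01,  7.07108149e-01, -4.56416673e-04, -6.17849787e-04]), 'contact_force': array([ 0.28359475, -0.0248817 ,  0.00471059]), 'moment': array([-0.0196964 ,  0.00466028, -0.04702001]), 'finger_force': 0.0, 'grip_width': 0.0852273243038197} 0.022
scene 386.1120855684837 [-0.08837391  0.          0.          0.          0.        ] [[ 0.55726223  0.83022029  0.01389506]
 [ 0.64725355 -0.42384703 -0.63357441]
 [-0.52011695  0.36206072 -0.77355697]] [-0.28399725 -0.30886842  1.19777366]
side 502.7914352490448 [0.04801245 0.         0.         0.         0.        ] [[-0.98834389 -0.1522158  -0.00259142]
 [-0.11450778  0.75450587 -0.64622663]
 [ 0.10032115 -0.6383974  -0.76314116]] [0.50307702 0.1388793  1.3779583 ]
wrist 310.5951405184208 [-0.02174607  0.          0.          0.          0.        ] [[ 9.99999499e-01 -2.45795334e-04 -9.70605111e-04]
 [ 1.28476878e-05 -9.66169271e-01  2.57908780e-01]
 [-1.00116161e-03 -2.57908664e-01 -9.66168784e-01]] [-0.52389866 -0.03390376  0.37763741]
```

View pictures.

View pics/scene0.png

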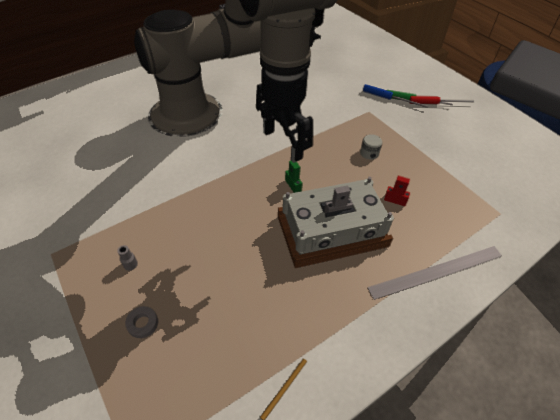

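View pics/side0.png

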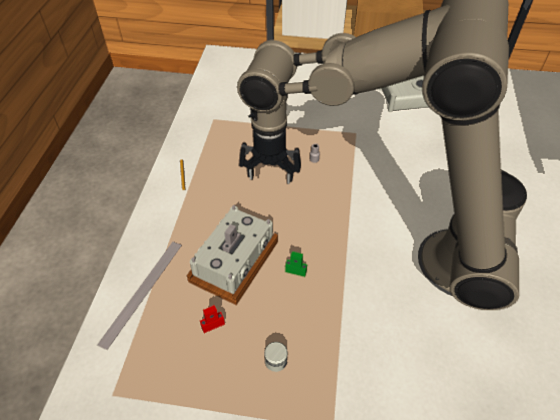

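View pics/wrist0.png

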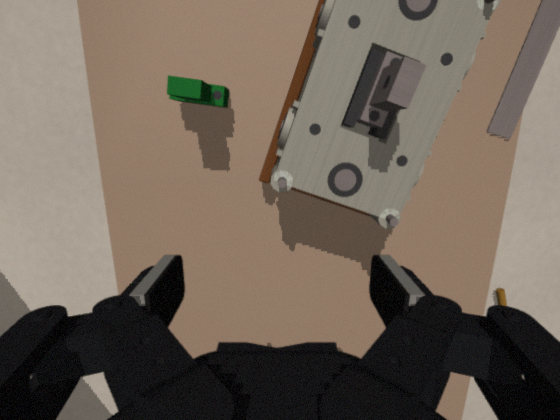

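```bash
cat > h.py <<'E'
import numpy as np,cv2
def ray(s,uv,z):
    K=np.array([[s["fx"],0,s["cx"]],[0,s["fy"],s["cy"]],[0,0,1]])
    p=cv2.undistortPoints(np.array(uv,float).reshape(-1,1,2),K,np.array(s["distortion"],float)).reshape(-1,2)
    d=np.c_[p,np.ones(len(p))]@np.array(s["R"]); c=-np.array(s["R"]).T@np.array(s["t"])
    return c+d*((z-c[2])/d[:,2])[:,None]
E
python3 - <<'E'
import cv2
a=cv2.imread("pics/wrist0.png")[20:160,320:460]
b=cv2.imread("pics/side0.png")[200:300,180:290]
c=cv2.imread("pics/scene0.png")[170:270,270:400]
r=lambda i,f:cv2.resize(i,None,fx=f,fy=f,interpolation=cv2.INTER_CUBIC)
cv2.imwrite("pics/c1.png",cv2.convertScaleAbs(r(a,4),alpha=1.4))
E
```

```text
(no output)
```

View pics/c1.png

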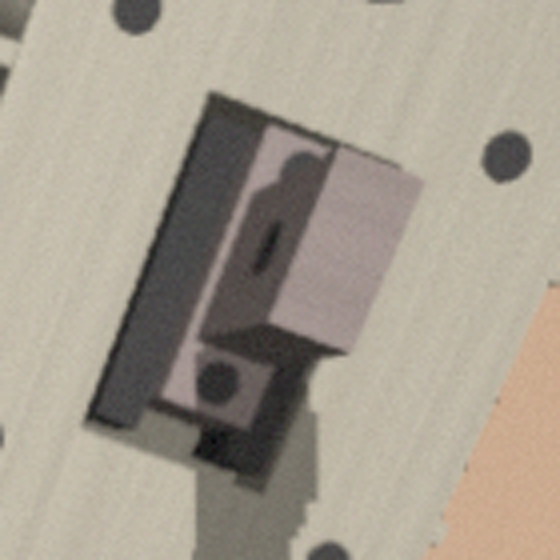

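The wrist crop shows the lug's bright top face with corners at wrist pixels (404,57), (426,65.5), (407,108.5), (387,100.5); long axis is yawed clockwise about 20°. The side and scene views show the bystanders (socket, ring, piston) and the green/red decoys well apart from the casing.

```bash
python3 - <<'E'
import numpy as np,cv2
from h import ray
s=np.load("pics/wrist0.npy",allow_pickle=True).item()
P=ray(s,[(404.25,56.75),(426.25,65.5),(406.75,108.5),(387,100.5)],.147)
print(P, P.mean(0))
ax=(P[0]+P[1]-P[2]-P[3])[:2]; print("len",np.linalg.norm(ax)/2,"yaw of y axis",np.degrees(np.arctan2(-ax[0],ax[1])))
w=(P[1]+P[2]-P[0]-P[3])[:2]; print("wid",np.linalg.norm(w)/2,np.degrees(np.arctan2(w[1],w[0])))
# decoys in wrist
print(ray(s,[(345,180),(418,3),(282,180),(389,217)],.092))
sc=np.load("pics/scene0.npy",allow_pickle=True).item()
print(ray(sc,[(295,185)],.02),ray(sc,[(398,195)],.02))
E
```

```text
[[0.60980259 0.10984375 0.147     ]
 [0.62532034 0.10450262 0.147     ]
 [0.61483718 0.07656124 0.147     ]
 [0.60053392 0.08179438 0.147     ]] [0.61262351 0.0931755  0.147     ]
len 0.029686273480373105 yaw of y axis -19.43129520459545
wid 0.015820145348595 -19.52405808332037
[[ 0.58660467  0.01676766  0.092     ]
 [ 0.63795196  0.16107235  0.092     ]
 [ 0.52895601  0.01674431  0.092     ]
 [ 0.63031354 -0.01853233  0.092     ]]
[[0.45708893 0.09211246 0.02      ]] [[0.62625367 0.28987829 0.02      ]]
```

```bash
python3 -m creep '[[[0.4,0.4,0.2],0.16,1],[[0.7,0.7,0.4],0.32,1],[[0.92,0.88,0.5],0.433,1],[[0.92,0.88,0.5],0.433,1],[[0.92,0.88,0.5],0.433,1],[[0.92,0.88,0.5],0.433,1]]'; python3 - <<'E'
from station import ctrl
import cv2,numpy as np
print(ctrl.get_state())
s=ctrl.snapshot("wrist"); cv2.imwrite("pics/w1.png",s["image"]); np.save("pics/w1.npy",s,allow_pickle=True)
E
```

```text
t: 0.65
tool_pos: [0.6126, 0.0921, 0.2026]
orientation: [0.816, 0.578, -0.001, -0.0]
contact_force: [-0.7, -0.7, 0.4]
grip_width: 0.0856
finger_force: 0.0
{'t': 0.65, 'q': array([ 2.57824678e-02,  5.56275011e-01,  1.32048279e+00, -5.26893055e-04,
        1.26662833e+00,  3.63634045e-01]), 'qd': array([-0.02785866, -0.03932642,  0.01202827, -0.00273116,  0.00065178,
        0.00168509]), 'joint_efforts': array([  1.14817422, -52.29884148, -24.58526552,   0.12475667,
        -0.07574608,   0.08680986]), 'tool_pos': array([0.61255841, 0.09207558, 0.20259986]), 'orientation': array([ 8.15876958e-01,  5.78224802e-01, -8.84737991e-04, -2.90718605e-04]), 'contact_force': array([-0.72237301, -0.67143893,  0.44826796]), 'moment': array([-0.01656053, -0.00630093, -0.01622757]), 'finger_force': 0.0, 'grip_width': 0.08557487261467765}
```

View pics/w1.png

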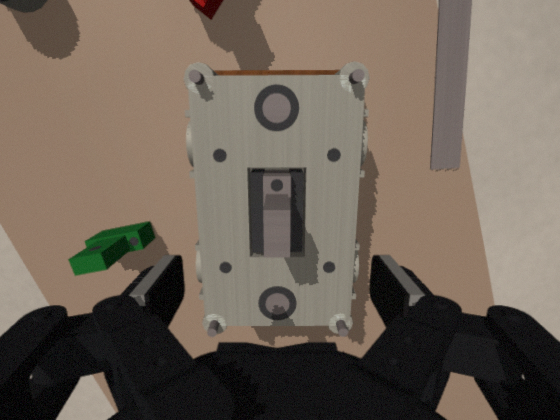

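Lug's top face spans about (264,208)–(291,257), square to the jaws; the green decoy lies to the left clear of the finger. I'll check the centre numerically.

```bash
python3 - <<'E'
import numpy as np,cv2
from h import ray
s=np.load("pics/w1.npy",allow_pickle=True).item()
g=cv2.cvtColor(s["image"],cv2.COLOR_BGR2GRAY)
print(g[230,240:312:2]); print(g[195:270:2,277])
P=ray(s,[(264,208),(290,208),(291,257),(264,257)],.147);c=P.mean(0);print(P,c)
d=c[:2]-[.6126,.0921];a=np.radians(-19.5)
print("slot x,y offs mm",1e3*(d@[np.cos(a),np.sin(a)]),1e3*(d@[-np.sin(a),np.cos(a)]))
E
```

```text
[137 134 130 131 127  50  49  54  50  53  49  56 106 112 111 107 109 113
 109 111 110 108 109 112 111  70  36  29  31  28  35  38  50 102 133 131]
[ 80  81  77  78  78  81  81  86 108 106 109 110 112 111 108 108 111 110
 111 108 112 110 108 109 107 105 106 106 108 111 111 121 138 132 133 133
 132 132]
[[0.61114791 0.11137966 0.147     ]
 [0.62552172 0.10633281 0.147     ]
 [0.61614228 0.0767377  0.147     ]
 [0.60054705 0.0822103  0.147     ]] [0.61333974 0.09416512 0.147     ]
slot x,y offs mm 0.007961223795999344 2.193595675968569
```

```bash
python3 -m creep '[[[0.02,0,0.3],0,1],[[0.02,0,0.5],0,1],[[0.02,0,0.59],0,1],[[0.02,0,0.59],0,1],[[0.02,0,0.59],0,1],[[0.02,0,0.59],0,-0.2],[[0.02,0,0.59],0,-1],[[0.02,0,0.59],0,-1],[[0.02,0,0.59],0,-1],[[0.02,0,0.59],0,-1]]'; python3 -m creep '[[[0,0,0],0,-1],[[0,0,0],0,-1],[[0,0,0],0,-1],[[0,0,0],0,-1]]'
```

```text
t: 1.53
tool_pos: [0.6138, 0.094, 0.1448]
orientation: [0.817, 0.577, 0.0, 0.0]
contact_force: [0.2, -0.6, -0.1]
grip_width: 0.0257
finger_force: 0.0
t: 1.87
tool_pos: [0.6135, 0.0941, 0.1448]
orientation: [0.816, 0.577, -0.0, -0.0]
contact_force: [-3.3, 0.4, 5.9]
grip_width: 0.0145
finger_force: 60.5
```

```bash
python3 -m creep '[[[0.03,0,0],0,-1],[[0.06,0,0],0,-1],[[0.06,0,0],0,-1],[[0.06,0,0],0,-1]]';  python3 - <<'E'
from station import ctrl
import cv2,numpy as np
s=ctrl.get_state();print(s["contact_force"],s["moment"],s["joint_efforts"])
a=ctrl.snapshot("wrist")["image"][120:320,180:380]; b=ctrl.snapshot("side")["image"][190:300,185:295]
cv2.imwrite("pics/r1.png",cv2.convertScaleAbs(np.hstack([cv2.resize(a,(400,400)),cv2.resize(b,(400,400),interpolation=2)]),alpha=1.4))
E
```

```text
t: 2.2
tool_pos: [0.6141, 0.0952, 0.145]
orientation: [0.817, 0.577, -0.004, 0.002]
contact_force: [-11.2, -17.2, 11.7]
grip_width: 0.0149
finger_force: 61.5
[-11.16620156 -17.16771076  11.74183987] [-2.95097919  1.80501008  0.22293776] [  8.87054086 -48.95000696 -24.77751017   4.73076448  -3.44659701
   0.24030559]
```

View pics/r1.png

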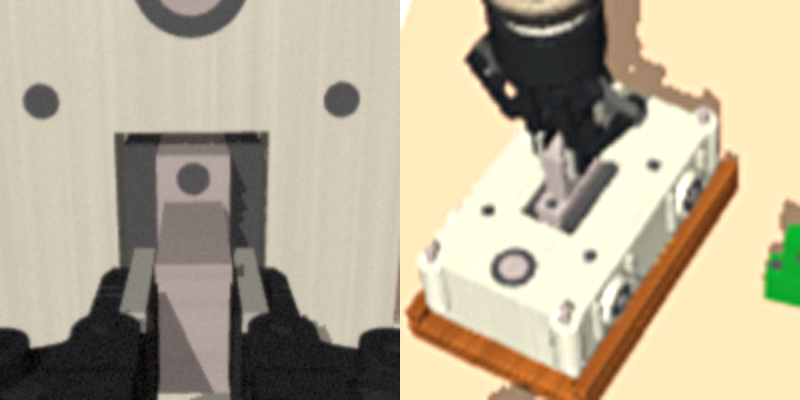

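```bash
python3 -m creep '[[[0.03,0,0],0,-1],[[0.06,0,0],0,-1],[[0.06,0,0],0,-1],[[0.06,0,0],0,-1]]'; python3 -m creep '[[[0.03,0,0],0,-1],[[0.06,0,0],0,-1],[[0.06,0,0],0,-1],[[0.06,0,0],0,-1]]'
```

```text
t: 2.63
tool_pos: [0.6156, 0.0994, 0.1457]
orientation: [0.817, 0.577, -0.005, 0.003]
contact_force: [-13.6, -21.2, 17.0]
grip_width: 0.0149
finger_force: 62.7
t: 2.97
tool_pos: [0.6178, 0.1055, 0.1463]
orientation: [0.817, 0.577, -0.004, 0.002]
contact_force: [-14.9, -20.0, 19.2]
grip_width: 0.015
finger_force: 63.8
```

```bash
python3 - <<'E'
from station import ctrl
import cv2,numpy as np
a=ctrl.snapshot("wrist")["image"][120:320,180:380]; b=ctrl.snapshot("side")["image"][190:300,185:295]
cv2.imwrite("pics/r2.png",cv2.convertScaleAbs(np.hstack([cv2.resize(a,(400,400)),cv2.resize(b,(400,400),interpolation=2)]),alpha=1.4))
E
```

```text
(no output)
```

View pics/r2.png

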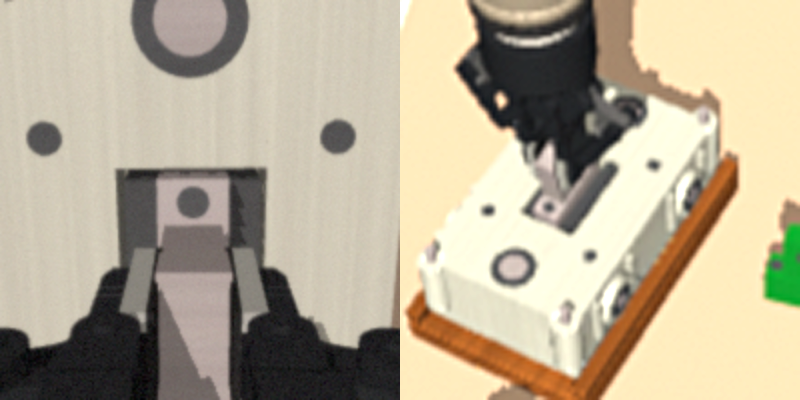

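The lug now leans toward +y (side crop) and the block's end has come near the slot's end. I'll quantify tilt from three edges in the wrist view.

```bash
cat > pose.py <<'E'
import numpy as np,cv2
from station import ctrl
from scipy.signal import find_peaks
def edges():
    s=ctrl.snapshot("wrist"); g=cv2.cvtColor(s["image"],cv2.COLOR_BGR2GRAY).astype(float)
    p=g[150:300,262:269].mean(1); d=np.convolve(p,[1,1,0,-1,-1],'same')
    k=[i for i in find_peaks(abs(d),height=14,distance=4)[0] if 3<i<147]
    return s,[(150+i,round(d[i])) for i in k]
if __name__=="__main__":
    s,e=edges(); print(e)
    st=ctrl.get_state(); print(st["tool_pos"],st["orientation"],st["contact_force"])
E
python3 pose.py
```

```text
[(np.int64(157), 137), (np.int64(203), -150), (np.int64(209), 91), (np.int64(232), -84), (np.int64(256), 81), (np.int64(271), -23), (np.int64(281), -21)]
[0.61782854 0.1055075  0.14628173] [ 0.81659722  0.57718643 -0.00437837  0.00237502] [-14.32802702 -20.42696162  20.86546399]
```

```bash
cat >> pose.py <<'E'
    from scipy.optimize import least_squares
    from h import ray
    import sys
    a=np.radians(-19.5); ey=np.array([-np.sin(a),np.cos(a)]); o=np.array([.6133,.0941])
    R=s["R"];t=s["t"]; rows=[float(x) for x in sys.argv[1:]]
    if len(rows)==4:
        K=np.array([[s["fx"],0,s["cx"]],[0,s["fy"],s["cy"]],[0,0,1.]])
        print("slot centre y mm", 1e3*((ray(s,[(277,rows[0])],.092)[0][:2]-o)@ey-.036))
        def f(x):
            y,z,th=x; L=np.array([[28,34],[15,34],[15,79]])/1e3
            Y=y+L[:,0]*np.cos(th)+L[:,1]*np.sin(th); Z=z-L[:,0]*np.sin(th)+L[:,1]*np.cos(th)
            P=np.c_[o+Y[:,None]*ey,Z]
            v=cv2.projectPoints(P,cv2.Rodrigues(np.array(R))[0],np.array(t,float),K,np.array(s["distortion"]))[0][:,0,1]
            return v-rows[1:]
        r=least_squares(f,[0,.068,0]); print("cap y,z above mouth mm, tilt",r.x[0]*1e3,(r.x[1]-.092)*1e3,r.x[2],r.cost)
E
python3 pose.py 203 209 232 256; python3 - <<'E'
import sys;sys.argv=["x"]
E
```

```text
[(np.int64(157), 136), (np.int64(203), -152), (np.int64(209), 92), (np.int64(232), -83), (np.int64(256), 81), (np.int64(272), -24), (np.int64(281), -18)]
[0.61782931 0.10548225 0.14629911] [ 0.81659569  0.5771885  -0.00438077  0.00239276] [-13.47363352 -19.3847794   20.31742029]
slot centre y mm -3.0672063609537696
cap y,z above mouth mm, tilt -0.2029729482842824 -21.689638036485352 0.12227350720725028 6.866245319043687e-27
```

```bash
python3 -m creep '[[[-0.04,0,-0.01],0,-1],[[-0.08,0,-0.015],0,-1],[[-0.12,0,-0.02],0,-1],[[-0.16,0,-0.025],0,-1],[[-0.18,0,-0.03],0,-1],[[-0.18,0,-0.03],0,-1]]'; python3 -m creep '[[[-0.04,0,-0.005],0,-1],[[-0.08,0,-0.01],0,-1],[[-0.12,0,-0.015],0,-1],[[-0.16,0,-0.02],0,-1],[[-0.16,0,-0.02],0,-1]]'; python3 pose.py
```

```text
t: 3.67
tool_pos: [0.6146, 0.0972, 0.1472]
orientation: [0.817, 0.577, 0.003, -0.002]
contact_force: [3.2, 12.5, -1.3]
grip_width: 0.0149
finger_force: 60.4
t: 4.08
tool_pos: [0.6088, 0.0819, 0.148]
orientation: [0.816, 0.577, 0.002, -0.002]
contact_force: [4.0, 11.3, -7.0]
grip_width: 0.0148
finger_force: 59.1
[(np.int64(161), -101), (np.int64(169), -69), (np.int64(173), 79), (np.int64(187), 25), (np.int64(210), -22), (np.int64(253), 18), (np.int64(271), -22), (np.int64(277), -17)]
[0.60880489 0.08187534 0.14801874] [ 0.81640069  0.57747995  0.00189377 -0.00179788] [ 3.72653576 11.59831859 -7.70649629]
```

```bash
python3 pose.py 161 173 210 253
```

```text
[(np.int64(161), -101), (np.int64(169), -70), (np.int64(173), 80), (np.int64(187), 25), (np.int64(210), -22), (np.int64(253), 17), (np.int64(268), -21), (np.int64(273), -19), (np.int64(277), -15)]
[0.60881326 0.08187625 0.14802558] [ 0.81638797  0.5774983   0.00182587 -0.00175155] [ 3.79196129 11.20263163 -6.94124211]
slot centre y mm -3.599311436392416
cap y,z above mouth mm, tilt 5.650293524550392 37.88088688190652 0.05710911272476916 2.7868878059647905e-26
```

```bash
python3 -m creep '[[[0.04,0,-0.004],0,-1],[[0.08,0,-0.008],0,-1],[[0.12,0,-0.012],0,-1],[[0.16,0,-0.016],0,-1],[[0.2,0,-0.02],0,-1]]'; python3 -m creep '[[[0.04,0,-0.004],0,-1],[[0.08,0,-0.008],0,-1],[[0.12,0,-0.012],0,-1],[[0.12,0,-0.012],0,-1]]'; python3 pose.py
```

```text
t: 4.6
tool_pos: [0.6131, 0.0939, 0.1492]
orientation: [0.817, 0.577, -0.005, 0.001]
contact_force: [-5.3, -13.0, -7.2]
grip_width: 0.015
finger_force: 58.8
t: 4.93
tool_pos: [0.6169, 0.1054, 0.1495]
orientation: [0.817, 0.577, -0.005, 0.0]
contact_force: [-3.1, -13.7, -9.6]
grip_width: 0.015
finger_force: 58.8
[(np.int64(155), 126), (np.int64(202), -181), (np.int64(208), 94), (np.int64(231), -77), (np.int64(254), 76), (np.int64(267), -23), (np.int64(274), -17)]
[0.61692107 0.10539589 0.14951371] [ 8.16590644e-01  5.77193913e-01 -5.17299341e-03  3.82205936e-04] [ -2.8549156  -11.91513836  -8.80278495]
```

```bash
python3 pose.py 202 208 231 254|tail -2;  python3 -m creep '[[[-0.04,0,-0.005],0,-1],[[-0.08,0,-0.01],0,-1],[[-0.12,0,-0.015],0,-1],[[-0.16,0,-0.02],0,-1],[[-0.2,0,-0.025],0,-1]]'; python3 -m creep '[[[-0.04,0,-0.004],0,-1],[[-0.08,0,-0.008],0,-1],[[-0.12,0,-0.012],0,-1],[[-0.12,0,-0.012],0,-1]]'; python3 pose.py
```

```text
slot centre y mm -3.6202277412850994
cap y,z above mouth mm, tilt -0.2325466561812269 -18.728565164335812 0.12709889086283382 2.665718770922843e-26
t: 5.45
tool_pos: [0.6125, 0.0932, 0.1531]
orientation: [0.816, 0.577, 0.002, -0.002]
contact_force: [4.5, 12.6, -13.3]
grip_width: 0.0146
finger_force: 58.8
t: 5.78
tool_pos: [0.6086, 0.0819, 0.1548]
orientation: [0.816, 0.577, 0.002, -0.002]
contact_force: [4.7, 11.6, -13.3]
grip_width: 0.0149
finger_force: 58.7
[(np.int64(160), -94), (np.int64(171), 53), (np.int64(186), 27), (np.int64(209), -25), (np.int64(251), 18), (np.int64(268), -20), (np.int64(275), -20)]
[0.60858019 0.08189585 0.15473037] [ 0.81646387  0.57739027  0.00166745 -0.00210874] [  4.64652275  11.76700677 -12.31346713]
```

```bash
python3 -m creep '[[[0.04,0,-0.003],0,-1],[[0.08,0,-0.006],0,-1],[[0.12,0,-0.009],0,-1],[[0.16,0,-0.012],0,-1],[[0.2,0,-0.015],0,-1]]'; python3 -m creep '[[[0.04,0,-0.003],0,-1],[[0.08,0,-0.006],0,-1],[[0.12,0,-0.01],0,-1],[[0.12,0,-0.01],0,-1]]'; python3 pose.py
```

```text
t: 6.25
tool_pos: [0.6133, 0.0941, 0.1562]
orientation: [0.817, 0.577, -0.004, 0.001]
contact_force: [-4.4, -12.9, -6.7]
grip_width: 0.0148
finger_force: 59.2
t: 6.58
tool_pos: [0.6171, 0.1056, 0.1566]
orientation: [0.817, 0.577, -0.005, 0.001]
contact_force: [-4.3, -12.0, -9.9]
grip_width: 0.0149
finger_force: 58.8
[(np.int64(154), 134), (np.int64(200), -169), (np.int64(207), 86), (np.int64(230), -83), (np.int64(253), 80), (np.int64(268), -24)]
[0.61714445 0.105574   0.1566099 ] [ 8.16595702e-01  5.77190946e-01 -4.65701104e-03  6.19033552e-04] [ -4.06607555 -12.07462418  -9.80499062]
```

```bash
python3 pose.py 200 207 230 253|tail -2;  python3 -m creep '[[[-0.04,0,-0.004],0,-1],[[-0.08,0,-0.008],0,-1],[[-0.12,0,-0.012],0,-1],[[-0.16,0,-0.016],0,-1],[[-0.2,0,-0.02],0,-1]]'; python3 -m creep '[[[-0.04,0,-0.003],0,-1],[[-0.08,0,-0.006],0,-1],[[-0.12,0,-0.01],0,-1],[[-0.12,0,-0.01],0,-1]]'; python3 - <<'E'
from station import ctrl
import cv2,numpy as np
a=ctrl.snapshot("wrist")["image"][120:320,180:380]; b=ctrl.snapshot("side")["image"]
g=lambda i:cv2.cvtColor(i,cv2.COLOR_BGR2GRAY)
t=g(cv2.imread("pics/side0.png"))[245:290,205:255]
m=cv2.matchTemplate(g(b)[235:300,195:265],t,cv2.TM_CCOEFF_NORMED); _,v,_,p=cv2.minMaxLoc(m);x,y=p
print(v,p, m[y-1:y+2,x]) # expected (10,10)
b=b[190:300,185:295]
cv2.imwrite("pics/r3.png",cv2.convertScaleAbs(np.hstack([cv2.resize(a,(400,400)),cv2.resize(b,(400,400),interpolation=2)]),alpha=1.4))
E
```

```text
slot centre y mm -3.915310528188207
cap y,z above mouth mm, tilt 0.6551105969078527 -11.868010054820813 0.12329746861822137 2.0194839173657902e-27
t: 7.1
tool_pos: [0.6128, 0.0934, 0.1598]
orientation: [0.816, 0.577, 0.002, -0.002]
contact_force: [3.7, 10.2, -11.5]
grip_width: 0.0146
finger_force: 58.8
t: 7.43
tool_pos: [0.6088, 0.0817, 0.1612]
orientation: [0.816, 0.577, 0.002, -0.002]
contact_force: [3.9, 10.7, -12.6]
grip_width: 0.0147
finger_force: 59.0
0.9921820759773254 (10, 10) [0.921416  0.9921821 0.9248921]
```

View pics/r3.png

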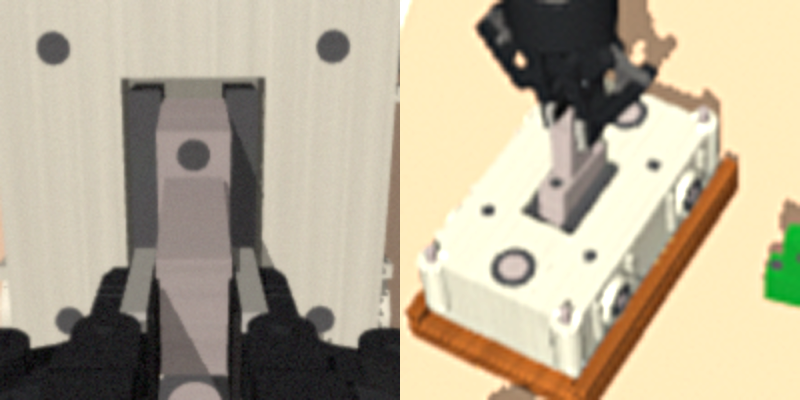

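The cap stands visibly higher, leaning to −y with the block's +y end raised out of the slot; the casing is unmoved (template match exactly at its start place). Continue.

```bash
python3 -m creep '[[[0.04,0,-0.004],0,-1],[[0.08,0,-0.008],0,-1],[[0.12,0,-0.012],0,-1],[[0.16,0,-0.016],0,-1],[[0.2,0,-0.02],0,-1]]'; python3 -m creep '[[[0.04,0,-0.004],0,-1],[[0.08,0,-0.008],0,-1],[[0.12,0,-0.012],0,-1],[[0.12,0,-0.012],0,-1]]'; python3 pose.py;  python3 -m creep '[[[-0.04,0,-0.004],0,-1],[[-0.08,0,-0.008],0,-1],[[-0.12,0,-0.012],0,-1],[[-0.16,0,-0.016],0,-1],[[-0.2,0,-0.02],0,-1]]'; python3 -m creep '[[[-0.04,0,-0.004],0,-1],[[-0.08,0,-0.008],0,-1],[[-0.12,0,-0.012],0,-1],[[-0.12,0,-0.012],0,-1]]'
```

```text
t: 7.95
tool_pos: [0.6134, 0.0943, 0.1627]
orientation: [0.817, 0.577, -0.004, 0.001]
contact_force: [-4.7, -12.5, -8.9]
grip_width: 0.0147
finger_force: 58.9
t: 8.28
tool_pos: [0.6173, 0.1058, 0.1633]
orientation: [0.817, 0.577, -0.004, 0.001]
contact_force: [-3.5, -11.4, -10.4]
grip_width: 0.0146
finger_force: 58.9
[(np.int64(198), -147), (np.int64(207), 84), (np.int64(229), -80), (np.int64(251), 75), (np.int64(265), -22), (np.int64(271), -49)]
[0.61734487 0.10580387 0.1632828 ] [ 8.16623550e-01  5.77154922e-01 -4.20538224e-03  6.99299795e-04] [ -3.64627469 -11.6452548  -11.31442559]
t: 8.75
tool_pos: [0.6129, 0.0932, 0.1664]
orientation: [0.816, 0.577, 0.002, -0.002]
contact_force: [5.2, 13.4, -13.0]
grip_width: 0.015
finger_force: 58.9
t: 9.08
tool_pos: [0.6088, 0.0817, 0.1679]
orientation: [0.817, 0.577, 0.002, -0.002]
contact_force: [4.4, 10.2, -12.6]
grip_width: 0.0146
finger_force: 58.9
```

```bash
python3 -m creep '[[[0.04,0,-0.004],0,-1],[[0.08,0,-0.008],0,-1],[[0.12,0,-0.012],0,-1],[[0.16,0,-0.016],0,-1],[[0.2,0,-0.02],0,-1]]'; python3 -m creep '[[[0.04,0,-0.004],0,-1],[[0.08,0,-0.008],0,-1],[[0.12,0,-0.012],0,-1],[[0.12,0,-0.012],0,-1]]'; python3 pose.py;  python3 -m creep '[[[-0.04,0,-0.004],0,-1],[[-0.08,0,-0.008],0,-1],[[-0.12,0,-0.012],0,-1],[[-0.16,0,-0.016],0,-1],[[-0.2,0,-0.02],0,-1]]'; python3 -m creep '[[[-0.04,0,-0.004],0,-1],[[-0.08,0,-0.008],0,-1],[[-0.12,0,-0.012],0,-1],[[-0.12,0,-0.012],0,-1]]'
```

```text
t: 9.5
tool_pos: [0.6136, 0.0945, 0.1694]
orientation: [0.817, 0.577, -0.004, 0.001]
contact_force: [-5.8, -13.3, -8.5]
grip_width: 0.0143
finger_force: 59.0
t: 9.83
tool_pos: [0.6176, 0.106, 0.1702]
orientation: [0.817, 0.577, -0.004, 0.001]
contact_force: [-4.8, -11.0, -11.2]
grip_width: 0.0145
finger_force: 58.9
[(np.int64(196), -122), (np.int64(200), 19), (np.int64(205), 85), (np.int64(228), -81), (np.int64(250), 81), (np.int64(258), -27), (np.int64(262), -24)]
[0.61757568 0.10597324 0.17018236] [ 0.81665108  0.57711877 -0.00376666  0.00087015] [ -4.44211211  -9.09705596 -11.46869961]
t: 10.3
tool_pos: [0.6129, 0.0931, 0.1731]
orientation: [0.816, 0.577, 0.002, -0.002]
contact_force: [4.6, 10.1, -14.2]
grip_width: 0.015
finger_force: 58.8
t: 10.63
tool_pos: [0.6088, 0.0806, 0.1752]
orientation: [0.817, 0.577, 0.002, -0.001]
contact_force: [0.5, 7.3, -9.9]
grip_width: 0.0145
finger_force: 58.7
```

```bash
python3 -m creep '[[[0.04,0,-0.005],0,-1],[[0.08,0,-0.01],0,-1],[[0.12,0,-0.015],0,-1],[[0.16,0,-0.02],0,-1],[[0.2,0,-0.025],0,-1],[[0.2,0,-0.025],0,-1]]'; python3 pose.py
```

```text
t: 11.13
tool_pos: [0.6162, 0.0981, 0.1784]
orientation: [0.817, 0.577, 0.001, 0.001]
contact_force: [0.4, 0.9, -2.1]
grip_width: 0.0143
finger_force: 59.9
[(np.int64(180), -102), (np.int64(192), 50), (np.int64(214), -41), (np.int64(246), 41), (np.int64(260), -21), (np.int64(267), -16)]
[0.61612127 0.09804123 0.1785433 ] [0.81655158 0.57726952 0.00161906 0.00089438] [ 0.77792447 -0.21949239 -2.82362205]
```

```bash
python3 pose.py 180 192 214 246|tail -2; python3 -m creep '[[[-0.01,0,-0.04],0,-1],[[-0.02,0,-0.08],0,-1],[[-0.03,0,-0.12],0,-1],[[-0.03,0,-0.15],0,-1],[[-0.03,0,-0.15],0,-1],[[-0.03,0,-0.15],0,-1],[[-0.03,0,-0.15],0,-1]]'; python3 pose.py; python3 - <<'E'
from station import ctrl
import cv2,numpy as np
a=ctrl.snapshot("wrist")["image"][120:320,180:380]; b=ctrl.snapshot("side")["image"][190:300,185:295]
cv2.imwrite("pics/r4.png",cv2.convertScaleAbs(np.hstack([cv2.resize(a,(400,400)),cv2.resize(b,(400,400),interpolation=2)]),alpha=1.4))
E
```

```text
slot centre y mm -2.0585749549881656
cap y,z above mouth mm, tilt 6.531005663608364 0.8646378825235279 -0.039108706216788275 5.136759292211624e-24
t: 11.82
tool_pos: [0.6139, 0.0948, 0.1919]
orientation: [0.817, 0.577, -0.0, -0.0]
contact_force: [0.7, 0.2, -3.7]
grip_width: 0.0143
finger_force: 59.9
[(np.int64(174), -132), (np.int64(179), 37), (np.int64(192), 50), (np.int64(214), -41), (np.int64(246), 42), (np.int64(263), -23), (np.int64(269), -20)]
[0.61387952 0.09484332 0.19181852] [ 8.16571184e-01  5.77244720e-01 -1.57686774e-04 -9.84922770e-05] [-0.99573355 -0.25626312 -2.69419914]
```

View pics/r4.png

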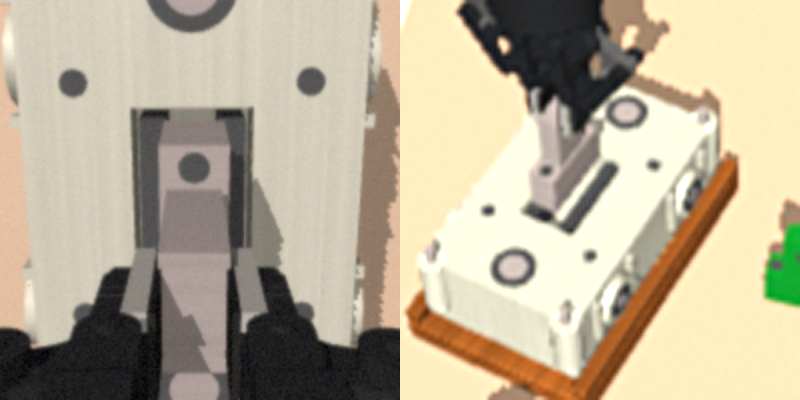

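The cap hangs clear above the open slot, nearly upright, casing seated. A small raise, settle, and hand in.

```bash
python3 -m creep '[[[0,0,-0.03],0,-1],[[0,0,-0.04],0,-1],[[0,0,-0.04],0,-1],[[0,0,-0.04],0,-1],[[0,0,-0.04],0,-1],[[0,0,-0.04],0,-1]]' && python3 pose.py 173 192 214 246 && python3 -c "
from station import ctrl
print(ctrl.sign_off())"
```

```text
t: 12.47
tool_pos: [0.614, 0.0948, 0.196]
orientation: [0.817, 0.577, -0.0, 0.0]
contact_force: [0.7, -0.3, -3.1]
grip_width: 0.0147
finger_force: 59.9
[(np.int64(173), -135), (np.int64(179), 36), (np.int64(192), 50), (np.int64(214), -40), (np.int64(246), 40), (np.int64(264), -20), (np.int64(270), -36)]
[0.61397468 0.09484616 0.19594881] [ 8.16559924e-01  5.77260677e-01 -4.42137516e-05 -3.13241584e-06] [-0.29036924  0.23425998 -2.54697864]
slot centre y mm -3.7636938061149023
cap y,z above mouth mm, tilt 2.6474577447019145 18.275298527461626 -0.0374562529741601 1.0501316370302109e-26
the job is handed in; nothing more can be done
None
```

The cap is rocked free and held still about 18 mm above its slot, within about 0.04 rad of upright; the casing is seated in its cradle, nothing else was touched, and the job was handed in at about 12.5 s (the verdict was not shown).

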